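# Roll the model-cart wheel onto the photo card

### The job

Roll the terracotta cart wheel (the larger standing disc, with a hub on each side) on its rim along the plywood board until it stands over the middle of the paper photo card, and leave it standing there. Let it really roll, always resting on its rim: do not lift it, drag it along without turning, or let it fall flat. Leave the small loom weight standing on the same board where it is.

Things in the scene. Friction and masses are not known exactly. Their poses are not given: they have to be found in the camera images.
- wheel_center (a point): Centre of the loose terracotta cart wheel standing on its rim on the board, 45 mm above it (57 mm above the table). Rim 90 mm in diameter, 30 mm wide, flat across; hubs 32 mm in diameter stand out 10 mm each side; 0.34 kg. x is the level axle, across the board within 1 degree; z starts up, to a small hole near the rim, and turns with it. Slow rolling (40 mm/s) dies out within about 5 mm.
- card_center (a point): Centre of the white paper card, 90 x 90 mm, flush on the board (no step), 12 mm above the table. Its axes are the board's: x across, y along, z up. The wheel starts 180 to 230 mm away on its -y side, within 5 mm of in line with it along y, so that it turns more than half a turn on the way; the way is clear.
- board: The fixed plywood board, 240 mm wide (x), 460 mm long (y), 12 mm thick; origin under its middle. The card lies on its midline, 100 mm from the middle towards +y.
- loomweight_center (a point): Centre of the loom weight, a smaller plain terracotta disc without hubs, 66 mm in diameter and 36 mm wide, standing on its rim near one long edge of the board (either), its centre about 90 mm from the midline. To be left alone.
There are look-alikes about, which are no part of the job. Leave any purple or turquoise look-alike of the part that bears wheel_center alone.

How it is judged:
By the outcome, as a careful person would: the job done as asked, in the order asked, and still so for the second after the job is handed in, with the robot touching nothing.
It also fails if it takes over 42 s, if anything falls off the work surface, if the arm or the gripper's body presses on something with over 40 N, if the wrist force passes 120 N, or if a joint passes its speed limit or range.

### The arm

A 7-joint arm with a two-finger parallel gripper is mounted at the origin on the work surface. World frame = base frame: x ahead of the robot, y to its left, z up, the work surface at z = 0. Lengths are in m, angles in rad, forces in N, time in s.
With the tool pointing down it reaches from about 0.425 to 0.875 m from the base axis. Payload 4.7 kg.
Tool frame: the origin (TCP) lies midway between the tips of the shut fingers; the grasp point (between the pads) lies ctrl.grasp_offset behind it (ctrl.grasp_offset is the distance from the TCP to the grasp point, in m); z points along the fingers, y is the line along which they close (so a half turn about z gives the same grasp; the last joint's range is limited). The gripper opens to 87 mm and grips with 3 to 60 N. Pads are 19 mm wide; open, the fingers measure 117 mm over their backs; the gripper's body (75 mm by 190 mm) begins 51 mm behind the grasp point.
Start: joints at [0.014, 0.321, -0.07, 1.45, 0.023, 1.371, -0.057], TCP at [0.65, -0, 0.223] pointing down, gripper open.
Joint ranges: [-2.86, 2.86], [-0.3, 2.09], [-1.38, 1.24], [0.06, 2.45], [-1.56, 4.7], [0.09, 2.05], [-2.69, 2.69]. Speed limits (rad/s): [2.57, 2.57, 3.14, 3.14, 3.14, 3.14, 3.14].

### API

Orientations are given as a rotation vector (axis times angle).
In Python, from bench import ctrl gives the robot as it stands. The module is installed in compiled form; this text tells all that it offers.
- The arm moves only by the tool jog_arm, never from a script. Its argument "moves" is one flat list of numbers, 7 for each row, row after row: the shift along the tool's x, y, z in units of 30 cm (1.0 is 30 cm), then the turn, a rotation vector about the tool's x, y, z in units of 60 degrees (1.0 is 60 degrees), then the gripper's target within -1 to 1 (fully open at 1, half-way at 0, shut at -1). In form: [x, y, z, wx, wy, wz, fingers, x, y, z, wx, wy, wz, fingers, ...]. A call has exactly 8 rows; each row is the pose to reach, as a shift and turn from the pose commanded when the call began, along the tool's axes at that moment; what a row does not reach only later rows make up. A row lasts 1/8 s, in which the tool goes at most 62.5 mm and 10.7 degrees, less where a joint would pass 70% of its speed; a pose out of reach is approached as far as the arm can. A call with a number of a shift or a turn outside -1 to 1 is refused whole. A call with a gripper value outside its range is refused whole. The fingers move at their own pace and stop on an object; "newtons" is the grip in N (left out, the last holds). Time passes only in rows, so rows that repeat a pose let the fingers close, or fill a call up. It gives the time, the measured TCP pose, the force, the opening and the grip force at its end, in the units of the state.
- ctrl.get_state(): the state, without advancing time (a new reading comes with each control period).
- ctrl.get_image(name): name is "scene" or "side" or "wrist"; returns a dict with "pixels" (480x640x3 uint8, red, green, blue), "fx", "fy", "cx", "cy" (pixels), "xyz" and "rotation" of the camera in the world; the wrist camera has in their place "tool_from_camera" (4x4, takes a point from camera to tool coordinates, whose origin is the TCP and whose axes are the flange's). Camera axes: x right, y up, looking along -z (the intrinsics and any distortion apply to the point x, -y, -z); pixel columns grow to the right and rows downward; lengths in m; the calibration is good to about 2 mm. A picture is of the moment at which its call begins: read the wrist's pose just before it. There is no depth.
- ctrl.close_job(): hands the job in; it is judged then, once.
The state is a dict: "time": time; "joint_positions": joint angles; "qd": joint speeds; "joint_torque": joint torques, N m; "position": TCP position; "tool_rot": TCP orientation; "ft_force": force on the tool from outside, world axes, zero at the start; "torque": the same for the moment, N m; "grip_width": opening from 0.0 (shut) to 1.0 (fully open); "grip_force": force on a finger pad.
Only numpy, scipy, OpenCV 4.12 (cv2) and the standard library are available. Lean on these libraries where they do the work, as an engineer would, in place of code of your own. Each camera call takes 0.05 s, during which the arm holds its last target. There are 200 camera calls.

## Working session

There is one attempt and no reset: what is moved stays moved. The work goes in short steps, Python scripts to look and compute and a tool call to move; the robot and the scene stay as the last step left them, time stands still between calls to the robot, and variables do not carry over. Pictures are saved under pics/ and viewed, at most 13 in all, crops included, and the job is handed in when it is done.

Besides the shell and the picture viewer there is one more tool, called after ">>>" by a JSON object that holds its "fn" and its "kwargs", one argument or row to a line. jog_arm: Moves the arm, as the interface text tells. Its arguments: {"type":"object","properties":{"moves":{"type":"array"},"newtons":{"type":"number"}},"required":["moves"]}

```bash
mkdir -p pics
cat > h.py <<'E'
from bench import ctrl
import numpy as np, cv2
from scipy.spatial.transform import Rotation as R
def grab(n,f=None):
    s=ctrl.get_state(); im=ctrl.get_image(n)
    if f: cv2.imwrite('pics/'+f,im['pixels'][:,:,::-1])
    return s,im
def cam(im,s=None):
    if 'xyz' in im:
        r=np.array(im['rotation']); 
        r=r if r.shape==(3,3) else R.from_rotvec(r).as_matrix()
        return np.array(im['xyz']),r
    T=np.array(im['tool_from_camera']); Rt=R.from_rotvec(s['tool_rot']).as_matrix()
    return np.array(s['position'])+Rt@T[:3,3],Rt@T[:3,:3]
def ray(im,u,v,s=None):
    p,r=cam(im,s); d=r@np.array([(u-im['cx'])/im['fx'],-(v-im['cy'])/im['fy'],-1]); return p,d
def onz(im,u,v,z,s=None):
    p,d=ray(im,u,v,s); return p+d*(z-p[2])/d[2]
def proj(im,P,s=None):
    p,r=cam(im,s); c=r.T@(np.array(P)-p); return im['cx']+im['fx']*c[0]/-c[2], im['cy']-im['fy']*c[1]/-c[2]
E
python3 - <<'E'
from h import *
for n in ['scene','side','wrist']:
    s,im=grab(n,n+'0.png'); print(n,{k:np.round(v,3).tolist() for k,v in im.items() if k!='pixels'})
print(s, ctrl.grasp_offset)
a=[cv2.imread(f'pics/{n}0.png') for n in ['scene','side']]
cv2.imwrite('pics/a.png',cv2.resize(np.vstack(a),(400,600)) )
E
```

```text
scene {'fx': 570.583, 'fy': 570.583, 'cx': 318.267, 'cy': 244.327, 'xyz': [1.02, 0.458, 0.66], 'rotation': [0.417, 1.001, 2.18]}
side {'fx': 564.729, 'fy': 564.729, 'cx': 324.952, 'cy': 236.724, 'xyz': [0.47, -0.648, 0.678], 'rotation': [0.806, -0.023, -0.097]}
wrist {'fx': 370.011, 'fy': 370.011, 'cx': 313.942, 'cy': 232.918, 'tool_from_camera': [[-0.0, 0.967, 0.254, 0.07], [1.0, 0.0, 0.0, 0.0], [0.0, 0.254, -0.967, -0.162], [0.0, 0.0, 0.0, 1.0]]}
{'time': 0.1, 'joint_positions': array([ 0.01411983,  0.32174807, -0.07007162,  1.451576  ,  0.02259655,
        1.37080681, -0.05689317]), 'qd': array([-5.49035084e-04, -4.22030605e-03,  2.31256115e-04, -3.12322196e-03,
       -1.47417870e-03, -8.93575358e-05, -1.43845970e-03]), 'joint_torque': array([ 1.37795760e-04, -4.92569017e+01, -4.06077392e-01, -3.13399816e+01,
       -6.42974046e-02,  3.95253638e-02,  6.49213871e-05]), 'position': array([ 6.49490414e-01, -6.88703985e-05,  2.21559769e-01]), 'tool_rot': array([-2.22061181e+00, -2.22061681e+00,  2.04827532e-03]), 'ft_force': array([0.18321489, 0.17031283, 0.13238299]), 'torque': array([ 0.03237057, -0.0064847 ,  0.0486435 ]), 'grip_force': 0.0, 'grip_width': 1.0017420647034532} 0.0187
```

View pics/scene0.png

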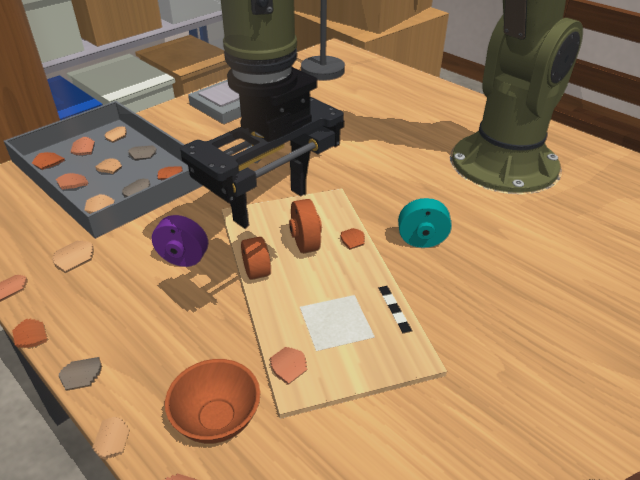

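View pics/side0.png

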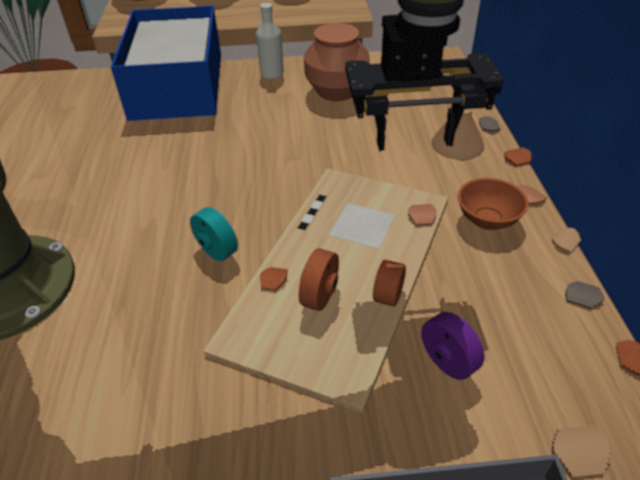

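Candidates (scene/side pixels):
- Terracotta disc with hub, at (306,225)/(320,279): this is the wheel, because it is the larger one and has a hub.
- Smaller plain disc at (256,257)/(390,283): the loom weight.
- Purple disc at (180,240) and turquoise disc at (425,222): look-alikes, both off the board.

The card is at (337,322)/(362,225).

```bash
cat >> h.py <<'E'
def terr(im):
    hsv=cv2.cvtColor(im['pixels'],cv2.COLOR_RGB2HSV)
    m=((hsv[...,0]<=11)&(hsv[...,1]>150)&(hsv[...,2]>50)).astype(np.uint8)
    return m
def blob(m,u,v):
    n,l,st,c=cv2.connectedComponentsWithStats(m)
    i=1+np.argmin(np.hypot(*(c[1:]-[u,v]).T)+1e3*(st[1:,4]<150)); return c[i],st[i],(l==i).astype(np.uint8)
def card(im,u,v):
    hsv=cv2.cvtColor(im['pixels'],cv2.COLOR_RGB2HSV)
    m=((hsv[...,1]<50)&(hsv[...,2]>140)).astype(np.uint8)
    return blob(m,u,v)
def tri(a,b):
    A=[];y=[]
    for p,d in (a,b):
        d=d/np.linalg.norm(d);M=np.eye(3)-np.outer(d,d);A.append(M);y.append(M@p)
    x=np.linalg.lstsq(np.vstack(A),np.hstack(y),rcond=None)[0]
    return x
E
python3 - <<'E'
from h import *
S=dict(scene=dict(w=(306,225),l=(256,257),c=(337,322)),side=dict(w=(320,279),l=(390,283),c=(362,225)))
r={}
for n in S:
    s,im=grab(n); m=terr(im)
    for k in 'wl':
        c,st,_=blob(m,*S[n][k]); r[n,k]=ray(im,*c); print(n,k,c.round(1),st)
    c,st,mm=card(im,*S[n]['c'])
    q=cv2.boxPoints(cv2.minAreaRect(cv2.findContours(mm,0,2)[0][0]))
    cn=max(cv2.findContours(mm,0,2)[0],key=cv2.contourArea); q=cv2.approxPolyDP(cv2.convexHull(cn),6,True)[:,0]
    P=np.array([onz(im,*x,.012) for x in q]); print('card',q.tolist(),P.round(4).tolist(),P.mean(0), np.linalg.norm(P-np.roll(P,1,0),axis=1))
    if n=='scene': crop=im['pixels'][160:300,140:460,::-1]; cv2.imwrite('pics/crop.png',cv2.resize(crop,None,fx=2.4,fy=2.4))
for k in 'wl': print(k,tri(r['scene',k],r['side',k]).round(4))
E
```

```text
scene w [305.3 225.2] [ 290  199   31   54 1277]
scene l [255.6 257.2] [241 237  29  42 939]
card [[354, 295], [373, 337], [316, 350], [300, 307]] [[0.5317, 0.0504, 0.012], [0.5753, 0.128, 0.012], [0.6518, 0.0863, 0.012], [0.6102, 0.0091, 0.012]] [0.59226302 0.06847723 0.012     ] [0.08872281 0.08901504 0.08707479 0.08763326]
side w [318.2 279.2] [ 300  249   38   61 1691]
side l [388.6 282.5] [ 374  261   31   45 1019]
card [[348, 203], [394, 215], [379, 247], [329, 234]] [[0.5746, 0.1263, 0.012], [0.6513, 0.0846, 0.012], [0.6119, 0.0084, 0.012], [0.5322, 0.049, 0.012]] [0.59250781 0.0671032  0.012     ] [0.08817453 0.08730109 0.08583786 0.08946803]
w [ 0.5022 -0.0912  0.0559]
l [ 0.6066 -0.0987  0.0441]
```

View pics/crop.png

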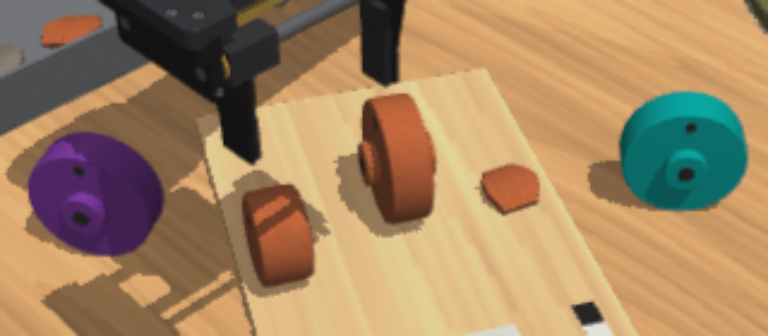

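View pics/wrist0.png

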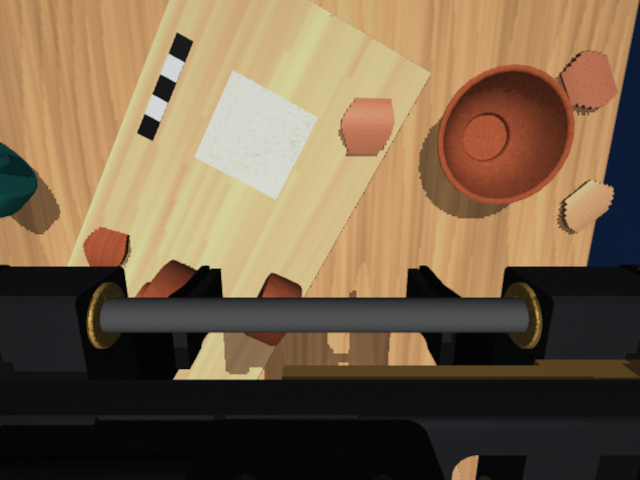

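The crop confirms it: the hubbed terracotta wheel is the disc at crop (398,158), the plain loom weight is at (278,233), and purple and turquoise are off the board. The wrist view shows the card at (256,135), with the wheel partly hidden at (170,280).

Wheel is at (0.502, -0.091, 0.056), which matches the given height of 57 mm. Card is at (0.592, 0.068). They are 183 mm apart, along a board direction of about 61.4°. I'll push the backs of both hubs with straddling fingers, so the first move goes behind the wheel.

>>> {"fn": "jog_arm", "kwargs": {
  "moves": [-0.06, -0.07, 0, 0, 0, 0.06, -0.12, -0.16, -0.19, 0, 0, 0, 0.16, -0.12, -0.26, -0.32, 0, 0, 0, 0.27, -0.12, -0.36, -0.44, 0.02, 0, 0, 0.37, -0.12, -0.44, -0.53, 0.04, 0, 0, 0.45, -0.12, -0.48, -0.58, 0.05, 0, 0, 0.47, -0.12, -0.493, -0.595, 0.05, 0, 0, 0.477, -0.12, -0.493, -0.595, 0.05, 0, 0, 0.477, -0.12],
  "newtons": 20
}}

```text
time: 1.25
position: [0.4723, -0.1472, 0.2079]
tool_rot: [2.7, 1.605, 0.001]
ft_force: [0.4, -0.8, 0.4]
grip_width: 0.444
grip_force: 0.0
```

Run:
```python
from h import *
s,im=grab('wrist','w1.png'); print(s['position'],s['tool_rot'],s['grip_width'])
m=terr(im); n,l,st,c=cv2.connectedComponentsWithStats(m)
for i in range(1,n):
    if st[i,4]>300: print(c[i].round(1),st[i],onz(im,*c[i],.07,s).round(4))
print(proj(im,[.5022,-.0912,.057],s))
```

```text
[ 0.47234501 -0.14724603  0.20786372] [2.69999539e+00 1.60540638e+00 1.40056120e-03] 0.4441531220879379
[432.6  85.2] [ 401   43   65   86 4833] [ 0.6026 -0.0958  0.07  ]
[314.7 139.4] [ 284   83   63  114 5236] [ 0.5049 -0.088   0.07  ]
[223.7 131.9] [ 200  104   46   56 1939] [ 0.445  -0.0489  0.07  ]
(np.float64(313.68258342279194), np.float64(144.3670115648172))
```

View pics/w1.png

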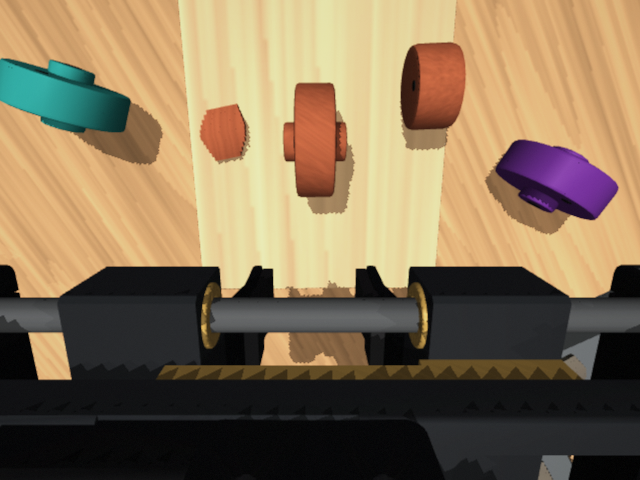

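The wrist view shows the wheel centred on the tool axis, with its body at (315,140), its hubs at rows ~141, and straight in yaw. Next I go straight down behind it.

>>> {"fn": "jog_arm", "kwargs": {
  "moves": [0, 0, 0.05, 0, 0, 0, -0.12, 0, 0, 0.15, 0, 0, 0, -0.12, 0, 0, 0.26, 0, 0, 0, -0.12, 0, 0, 0.37, 0, 0, 0, -0.12, 0, 0, 0.46, 0, 0, 0, -0.12, 0, 0, 0.52, 0, 0, 0, -0.12, 0, 0, 0.537, 0, 0, 0, -0.12, 0, 0, 0.537, 0, 0, 0, -0.12]
}}

```text
time: 2.3
position: [0.4715, -0.1476, 0.0461]
tool_rot: [-2.701, -1.604, 0.001]
ft_force: [1.2, 0.1, -0.7]
grip_width: 0.439
grip_force: 0.0
```

```bash
cat > look.py <<'E'
from h import *
import sys
f=sys.argv[1] if len(sys.argv)>1 else None
s,im=grab('side'); m=terr(im); 
_,i2=grab('scene'); m2=terr(i2)
g=np.array(eval(sys.argv[2])) if len(sys.argv)>2 else np.array([.5022,-.0912,.057])
C=np.array([.5924,.0678,.057]); u=np.array([.479,.878,0]); v=np.array([.878,-.479,0])
a=blob(m,*proj(im,g)); b=blob(m2,*proj(i2,g))
P=tri(ray(im,*a[0]),ray(i2,*b[0])); L=[.6066,-.0987,.044]
print('wheel',P.round(4),a[1],b[1],'to go',(C-P)@u,'lat',(C-P)@v)
T=s['position']; print('tcp',T.round(4),'tcp to card along',(C-T)@u,'lat',(C-T)@v,'loom',blob(m,*proj(im,L))[0],blob(m2,*proj(i2,L))[0],'F',s['ft_force'].round(2))
if f:
    w,iw=grab('wrist'); 
    cv2.imwrite('pics/'+f,cv2.resize(np.hstack([x['pixels'][:,:,::-1] for x in (im,iw)]),(800,300)))
E
python3 look.py
```

```text
wheel [ 0.5646 -0.0892  0.0722] [ 374  261   31   44 1023] [ 290  198   31   55 1289] to go 0.15116057700831265 lat -0.050826958765001845
tcp [ 0.4715 -0.1476  0.0461] tcp to card along 0.2469816040634585 lat 0.002956805705609699 loom [388.64809384 282.43304008] [255.59447983 257.20276008] F [ 1.22  0.07 -0.74]
```

>>> {"fn": "jog_arm", "kwargs": {
  "moves": [0.015, 0, 0, 0, 0, 0, -0.12, 0.035, 0, 0, 0, 0, 0, -0.12, 0.055, 0, 0, 0, 0, 0, -0.12, 0.075, 0, 0, 0, 0, 0, -0.12, 0.09, 0, 0, 0, 0, 0, -0.12, 0.1, 0, 0, 0, 0, 0, -0.12, 0.105, 0, 0, 0, 0, 0, -0.12, 0.105, 0, 0, 0, 0, 0, -0.12]
}}

```text
time: 3.4
position: [0.4866, -0.1203, 0.0465]
tool_rot: [2.701, 1.603, -0.0]
ft_force: [0.3, 0.2, -0.2]
grip_width: 0.435
grip_force: 0.0
```

```bash
python3 look.py l1.png
```

```text
wheel [ 0.4863 -0.1061  0.0395] [298 280  21  30 446] [ 290  199   31   54 1292] to go 0.2035133020107533 lat 0.009873705296381069
tcp [ 0.4866 -0.1203  0.0465] tcp to card along 0.2158243929831967 lat 0.00277110114013598 loom [388.65395894 282.3655914 ] [255.58112407 257.20678685] F [ 0.28  0.19 -0.21]
```

View pics/l1.png

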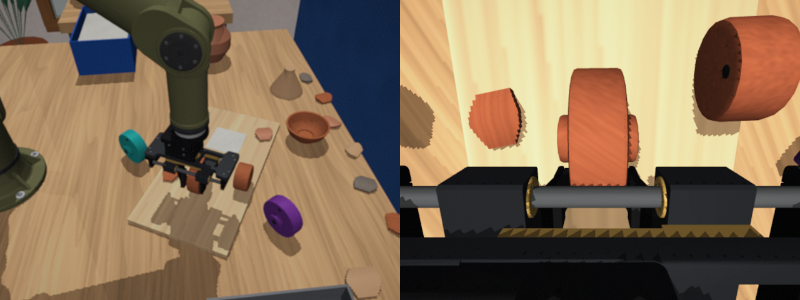

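The wrist view shows the rim lying between the fingers, evenly spaced, with both hubs just ahead of them. Now a slow push of 30 mm.

>>> {"fn": "jog_arm", "kwargs": {
  "moves": [0.008, 0, 0, 0, 0, 0, -0.12, 0.02, 0, 0, 0, 0, 0, -0.12, 0.032, 0, 0, 0, 0, 0, -0.12, 0.044, 0, 0, 0, 0, 0, -0.12, 0.056, 0, 0, 0, 0, 0, -0.12, 0.068, 0, 0, 0, 0, 0, -0.12, 0.08, 0, 0, 0, 0, 0, -0.12, 0.092, 0, 0, 0, 0, 0, -0.12]
}}

```text
time: 4.55
position: [0.4999, -0.0958, 0.0465]
tool_rot: [-2.702, -1.604, 0.0]
ft_force: [-0.5, 0.1, 0.8]
grip_width: 0.44
grip_force: 0.3
```

```bash
cat > look2.py <<'E'
from h import *
import sys
s,im=grab('scene'); m=terr(im)
C=np.array([.5924,.0678,.056]); u=np.array([.479,.878,0]); v=np.array([.878,-.479,0])
T=s['position']; g=T+.03*u; g[2]=.057
c,st,_=blob(m,*proj(im,g)); P=onz(im,*c,.056)
print('wheel',P.round(4),st,'to go',((C-P)@u).round(4),'lat',((C-P)@v).round(4),'wheel-tcp',((P-T)@u).round(4))
print('loom',blob(m,*proj(im,[.6066,-.0987,.044]))[0],'F',s['ft_force'].round(2))
if len(sys.argv)>1:
    w,iw=grab('wrist')
    cv2.imwrite('pics/'+sys.argv[1],cv2.resize(np.hstack([x['pixels'][:,:,::-1] for x in (im,iw)]),(800,300)))
E
python3 look2.py l2.png
```

```text
wheel [ 0.5108 -0.0727  0.056 ] [ 292  206   33   54 1327] to go 0.1624 lat 0.0044 wheel-tcp 0.0256
loom [255.64899258 257.15058324] F [-0.49  0.11  0.82]
```

View pics/l2.png

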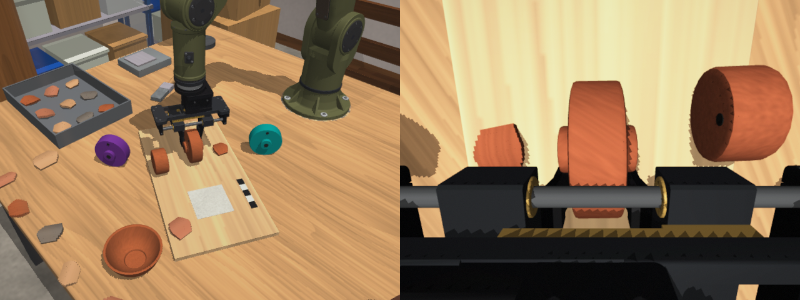

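The scene view shows the wheel at its new place, 18 mm on, with the fingers on the hub backs (wheel centre 26 mm ahead of the TCP, as expected). The loom weight hasn't moved. I'll keep pushing at a steady rate.

>>> {"fn": "jog_arm", "kwargs": {
  "moves": [0.012, 0, 0, 0, 0, 0, -0.12, 0.024, 0, 0, 0, 0, 0, -0.12, 0.036, 0, 0, 0, 0, 0, -0.12, 0.048, 0, 0, 0, 0, 0, -0.12, 0.06, 0, 0, 0, 0, 0, -0.12, 0.072, 0, 0, 0, 0, 0, -0.12, 0.084, 0, 0, 0, 0, 0, -0.12, 0.096, 0, 0, 0, 0, 0, -0.12]
}}

```text
time: 5.65
position: [0.5135, -0.0705, 0.0464]
tool_rot: [-2.701, -1.603, 0.001]
ft_force: [-2.7, 0.2, 0.8]
grip_width: 0.445
grip_force: 1.1
```

>>> {"fn": "jog_arm", "kwargs": {
  "moves": [0.012, 0, 0, 0, 0, 0, -0.12, 0.024, 0, 0, 0, 0, 0, -0.12, 0.036, 0, 0, 0, 0, 0, -0.12, 0.048, 0, 0, 0, 0, 0, -0.12, 0.06, 0, 0, 0, 0, 0, -0.12, 0.072, 0, 0, 0, 0, 0, -0.12, 0.084, 0, 0, 0, 0, 0, -0.12, 0.096, 0, 0, 0, 0, 0, -0.12]
}}

```text
time: 6.65
position: [0.5275, -0.0453, 0.0465]
tool_rot: [2.701, 1.603, 0.0]
ft_force: [-2.7, 0.0, 1.7]
grip_width: 0.441
grip_force: 1.2
```

```bash
python3 look2.py l3.png
```

```text
wheel [ 0.5375 -0.0197  0.056 ] [ 302  227   36   57 1519] to go 0.1031 lat 0.0063 wheel-tcp 0.0273
loom [255.65822785 257.16350211] F [-2.72  0.02  1.72]
```

View pics/l3.png

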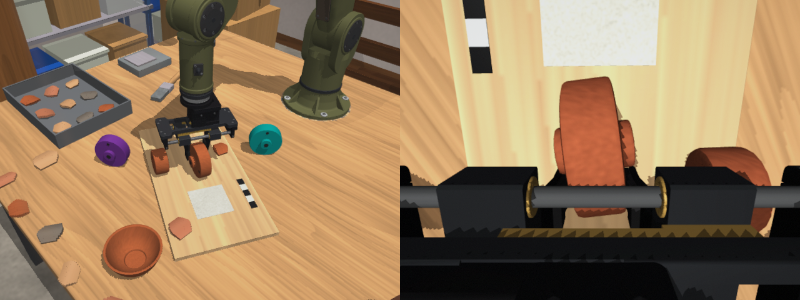

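The wheel has yawed about 4° left: its rim leans left in the wrist view at (590,145), and the lateral error has grown to ~5 mm. The left pad is rubbing the rim side. I'll steer right by opening slightly, shifting the tool left and turning it clockwise while moving ahead.

>>> {"fn": "jog_arm", "kwargs": {
  "moves": [0.002, -0.004, 0, 0, 0, 0.02, -0.06, 0.006, -0.008, 0, 0, 0, 0.04, -0.06, 0.012, -0.012, 0, 0, 0, 0.06, -0.06, 0.02, -0.014, 0, 0, 0, 0.08, -0.06, 0.028, -0.014, 0, 0, 0, 0.085, -0.06, 0.036, -0.014, 0, 0, 0, 0.085, -0.06, 0.042, -0.014, 0, 0, 0, 0.085, -0.06, 0.048, -0.014, 0, 0, 0, 0.085, -0.06]
}}

```text
time: 7.75
position: [0.5307, -0.0307, 0.0464]
tool_rot: [2.77, 1.482, -0.0]
ft_force: [0.0, -0.8, -0.4]
grip_width: 0.466
grip_force: 0.0
```

```bash
cat >> look2.py <<'E'
w,iw=grab('wrist'); mw=terr(iw); g=P.copy(); g[2]=.09
c,st,bm=blob(mw,*proj(iw,g,w)); rows=range(int(st[1])+25,int(st[1]+st[3])-2)
# rim edges between hub rows and top of blob: heading from mid-line of the rim's flat at its top (z .09)
def mid(r):
    x=np.flatnonzero(bm[r]); return (x[0]+x[-1])/2,x[-1]-x[0]
for r in range(st[1]+4,st[1]+st[3],16): print(r,mid(r),end=' ')
print(); print('cxw',iw['cx'],st,w['grip_width'])
E
python3 look2.py l4.png
```

```text
wheel [ 0.544  -0.0062  0.056 ] [ 305  233   36   58 1539] to go 0.0881 lat 0.0071 wheel-tcp 0.0279
loom [255.66984127 257.26878307] F [ 0.   -0.77 -0.37]
123 (np.float64(316.5), np.int64(35)) 139 (np.float64(298.0), np.int64(82)) 155 (np.float64(299.5), np.int64(87)) 171 (np.float64(300.5), np.int64(91)) 187 (np.float64(309.0), np.int64(106)) 203 (np.float64(312.0), np.int64(118)) 219 (np.float64(310.5), np.int64(127)) 235 (np.float64(312.0), np.int64(128)) 251 (np.float64(313.5), np.int64(127)) 267 (np.float64(306.5), np.int64(105)) 283 (np.float64(314.5), np.int64(93)) 
cxw 313.94171403979954 [  247   119   131   179 18221] 0.4693091757126768
```

View pics/l4.png

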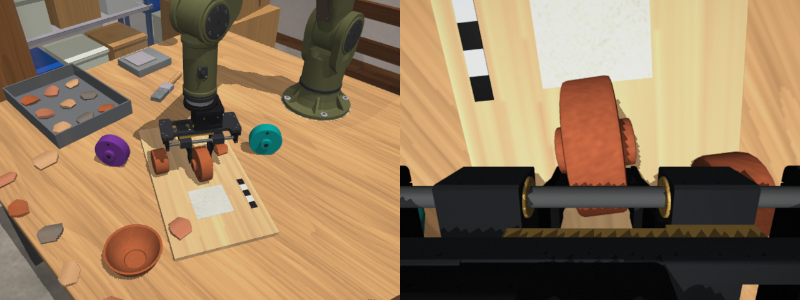

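Relative to the board the wheel is now about straight (rim midline 298→313 px, about 5° left of the tool, which is turned 5° right). I'll continue along the board so that the leading left finger turns it right.

>>> {"fn": "jog_arm", "kwargs": {
  "moves": [0.007, -0.002, 0, 0, 0, 0, -0.06, 0.015, -0.003, 0, 0, 0, 0, -0.06, 0.023, -0.004, 0, 0, 0, 0, -0.06, 0.031, -0.005, 0, 0, 0, 0, -0.06, 0.039, -0.006, 0, 0, 0, 0, -0.06, 0.047, -0.007, 0, 0, 0, 0, -0.06, 0.055, -0.008, 0, 0, 0, 0, -0.06, 0.062, -0.008, 0, 0, 0, 0, -0.06]
}}

```text
time: 8.9
position: [0.539, -0.0139, 0.0465]
tool_rot: [2.77, 1.482, 0.0]
ft_force: [-0.9, 0.8, -1.0]
grip_width: 0.469
grip_force: 0.0
```

```bash
python3 look2.py l5.png
```

```text
wheel [0.5523 0.0109 0.056 ] [ 309  240   36   59 1590] to go 0.0691 lat 0.008 wheel-tcp 0.0281
loom [255.58554729 257.21572795] F [-0.95  0.81 -0.98]
123 (np.float64(314.5), np.int64(39)) 139 (np.float64(298.5), np.int64(81)) 155 (np.float64(299.0), np.int64(86)) 171 (np.float64(300.0), np.int64(90)) 187 (np.float64(302.0), np.int64(92)) 203 (np.float64(311.0), np.int64(118)) 219 (np.float64(310.5), np.int64(127)) 235 (np.float64(311.5), np.int64(129)) 251 (np.float64(313.0), np.int64(126)) 267 (np.float64(306.0), np.int64(106)) 283 (np.float64(313.5), np.int64(93)) 
cxw 313.94171403979954 [  247   119   130   179 18212] 0.4720115577461239
```

Pushing a hub alone doesn't steer it, since rolling resistance is too small against the scrub of the flat rim. I'll steer by pressing the rear of the rim sideways with the right pad, which pivots the wheel on its footprint.

>>> {"fn": "jog_arm", "kwargs": {
  "moves": [-0.005, 0, 0, 0, 0, 0.01, -0.17, -0.005, 0, 0, 0, 0, 0.033, -0.17, -0.005, -0.006, 0, 0, 0, 0.033, -0.17, -0.005, -0.011, 0, 0, 0, 0.033, -0.17, -0.005, -0.016, 0, 0, 0, 0.033, -0.17, -0.005, -0.02, 0, 0, 0, 0.033, -0.17, -0.005, -0.022, 0, 0, 0, 0.033, -0.17, -0.005, -0.022, 0, 0, 0, 0.033, -0.17]
}}

```text
time: 10.05
position: [0.5327, -0.0116, 0.0465]
tool_rot: [2.795, 1.434, 0.0]
ft_force: [0.7, -0.2, 0.2]
grip_width: 0.416
grip_force: 0.2
```

```bash
python3 look2.py l6.png
```

```text
wheel [0.5538 0.0137 0.056 ] [ 311  242   34   58 1436] to go 0.066 lat 0.008 wheel-tcp 0.0324
loom [255.5781084  257.19447396] F [ 0.66 -0.22  0.2 ]
116 (np.float64(327.5), np.int64(75)) 132 (np.float64(328.0), np.int64(84)) 148 (np.float64(328.5), np.int64(89)) 164 (np.float64(328.5), np.int64(91)) 180 (np.float64(328.5), np.int64(93)) 196 (np.float64(324.0), np.int64(124)) 212 (np.float64(324.0), np.int64(128)) 228 (np.float64(324.0), np.int64(128)) 244 (np.float64(323.5), np.int64(125)) 260 (np.float64(330.0), np.int64(102)) 276 (np.float64(325.0), np.int64(92)) 292 (np.float64(324.0), np.int64(90)) 
cxw 313.94171403979954 [  260   112   129   186 19222] 0.41044889920526967
```

View pics/l6.png

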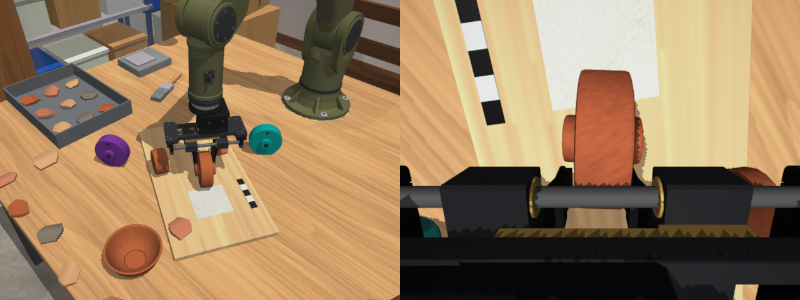

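The wheel now points about 8° right of the board axis, straight towards the card's middle; the wrist view shows the rim at (605,130) parallel to the fingers. I'll centre the fingers around it, then push on.

>>> {"fn": "jog_arm", "kwargs": {
  "moves": [0, 0.006, 0, 0, 0, 0, -0.1, 0.004, 0.012, 0, 0, 0, 0, -0.1, 0.016, 0.013, 0, 0, 0, 0, -0.1, 0.029, 0.013, 0, 0, 0, 0, -0.1, 0.042, 0.013, 0, 0, 0, 0, -0.1, 0.055, 0.013, 0, 0, 0, 0, -0.1, 0.068, 0.013, 0, 0, 0, 0, -0.1, 0.08, 0.013, 0, 0, 0, 0, -0.1]
}}

```text
time: 11.2
position: [0.5503, 0.0055, 0.0467]
tool_rot: [2.795, 1.433, 0.001]
ft_force: [1.5, -2.0, 1.5]
grip_width: 0.45
grip_force: 1.1
```

```bash
python3 look2.py l7.png
```

```text
wheel [0.5636 0.0266 0.056 ] [ 312  249   35   58 1496] to go 0.05 lat 0.0055 wheel-tcp 0.0249
loom [255.58635394 257.18869936] F [ 1.5  -2.03  1.51]
132 (np.float64(318.5), np.int64(67)) 148 (np.float64(320.5), np.int64(81)) 164 (np.float64(320.0), np.int64(86)) 180 (np.float64(319.5), np.int64(89)) 196 (np.float64(319.0), np.int64(92)) 212 (np.float64(316.0), np.int64(122)) 228 (np.float64(315.5), np.int64(127)) 244 (np.float64(315.0), np.int64(126)) 260 (np.float64(314.0), np.int64(124)) 276 (np.float64(319.5), np.int64(105)) 292 (np.float64(313.5), np.int64(91)) 
cxw 313.94171403979954 [  252   128   128   170 17366] 0.45134015880968015
```

>>> {"fn": "jog_arm", "kwargs": {
  "moves": [0.01, 0.003, 0, 0, 0, 0, -0.08, 0.02, 0.004, 0, 0, 0, 0, -0.08, 0.03, 0.004, 0, 0, 0, 0, -0.08, 0.04, 0.004, 0, 0, 0, 0, -0.08, 0.05, 0.004, 0, 0, 0, 0, -0.08, 0.06, 0.004, 0, 0, 0, 0, -0.08, 0.07, 0.004, 0, 0, 0, 0, -0.08, 0.078, 0.004, 0, 0, 0, 0, -0.08]
}}

```text
time: 12.35
position: [0.5646, 0.0241, 0.0465]
tool_rot: [2.795, 1.434, 0.0]
ft_force: [-0.8, 0.2, 0.5]
grip_width: 0.46
grip_force: 0.0
```

```bash
python3 look2.py l8.png
```

```text
wheel [0.5793 0.0455 0.056 ] [ 314  260   35   60 1547] to go 0.0258 lat 0.0008 wheel-tcp 0.0259
loom [255.20659341 257.57692308] F [-0.79  0.15  0.47]
129 (np.float64(319.5), np.int64(69)) 145 (np.float64(321.5), np.int64(83)) 161 (np.float64(321.5), np.int64(87)) 177 (np.float64(321.0), np.int64(90)) 193 (np.float64(320.0), np.int64(92)) 209 (np.float64(317.0), np.int64(122)) 225 (np.float64(316.5), np.int64(127)) 241 (np.float64(315.5), np.int64(127)) 257 (np.float64(315.5), np.int64(125)) 273 (np.float64(321.0), np.int64(104)) 289 (np.float64(315.0), np.int64(92)) 
cxw 313.94171403979954 [  252   125   129   173 17741] 0.4590336640637881
```

View pics/l8.png

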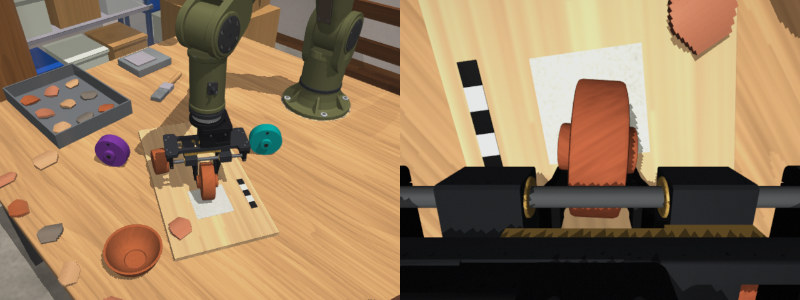

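The wheel stands on the lower part of the card, 26 mm short, with its lateral error near zero but heading ~8° right. I'll pivot it back straight the same way, using the left pad on the rear of the rim.

>>> {"fn": "jog_arm", "kwargs": {
  "moves": [-0.012, 0, 0, 0, 0, 0, -0.17, -0.012, 0, 0, 0, 0, -0.06, -0.17, -0.012, 0.003, 0, 0, 0, -0.117, -0.17, -0.012, 0.008, 0, 0, 0, -0.117, -0.17, -0.012, 0.014, 0, 0, 0, -0.117, -0.17, -0.012, 0.019, 0, 0, 0, -0.117, -0.17, -0.012, 0.0235, 0, 0, 0, -0.117, -0.17, -0.012, 0.0235, 0, 0, 0, -0.117, -0.17]
}}

```text
time: 13.5
position: [0.5682, 0.0168, 0.0465]
tool_rot: [2.702, 1.602, 0.0]
ft_force: [-0.5, 0.9, -0.0]
grip_width: 0.412
grip_force: 0.0
```

```bash
python3 look2.py l9.png
```

```text
wheel [0.5814 0.048  0.056 ] [ 314  260   36   62 1695] to go 0.0226 lat 0.0002 wheel-tcp 0.0338
loom [254.06415094 258.57987421] F [-0.54  0.87 -0.04]
113 (np.float64(311.5), np.int64(75)) 129 (np.float64(311.5), np.int64(85)) 145 (np.float64(310.5), np.int64(89)) 161 (np.float64(310.0), np.int64(92)) 177 (np.float64(310.0), np.int64(94)) 193 (np.float64(309.5), np.int64(123)) 209 (np.float64(309.5), np.int64(127)) 225 (np.float64(309.0), np.int64(128)) 241 (np.float64(309.0), np.int64(126)) 257 (np.float64(314.5), np.int64(107)) 273 (np.float64(307.5), np.int64(93)) 289 (np.float64(307.0), np.int64(90)) 
cxw 313.94171403979954 [  245   109   130   189 19582] 0.4146414524383103
```

>>> {"fn": "jog_arm", "kwargs": {
  "moves": [0.01, -0.003, 0, 0, 0, 0, -0.1, 0.024, -0.004, 0, 0, 0, 0, -0.1, 0.038, -0.004, 0, 0, 0, 0, -0.1, 0.052, -0.004, 0, 0, 0, 0, -0.1, 0.065, -0.004, 0, 0, 0, 0, -0.1, 0.077, -0.004, 0, 0, 0, 0, -0.1, 0.085, -0.004, 0, 0, 0, 0, -0.1, 0.09, -0.004, 0, 0, 0, 0, -0.1]
}}

```text
time: 14.65
position: [0.5802, 0.0411, 0.0466]
tool_rot: [2.702, 1.602, 0.0]
ft_force: [-0.9, -1.3, 0.0]
grip_width: 0.441
grip_force: 0.2
```

```bash
python3 look2.py l10.png; python3 look.py x.png "[.59,.062,.057]"
```

```text
wheel [0.5913 0.065  0.056 ] [ 317  269   36   62 1739] to go 0.003 lat -0.0003 wheel-tcp 0.0263
loom [254.04228856 258.210199  ] F [-0.92 -1.3   0.03]
134 (np.float64(315.5), np.int64(73)) 150 (np.float64(316.0), np.int64(82)) 166 (np.float64(315.5), np.int64(87)) 182 (np.float64(315.5), np.int64(89)) 198 (np.float64(315.5), np.int64(91)) 214 (np.float64(314.0), np.int64(122)) 230 (np.float64(313.5), np.int64(125)) 246 (np.float64(313.5), np.int64(127)) 262 (np.float64(313.5), np.int64(123)) 278 (np.float64(312.5), np.int64(93)) 294 (np.float64(312.5), np.int64(91)) 
cxw 313.94171403979954 [  250   130   128   168 17329] 0.4497266595590248
wheel [0.5821 0.0582 0.0454] [346 195  22  38 663] [ 317  269   36   62 1736] to go 0.013377552712210701 lat 0.004484040999866469
tcp [0.5801 0.0411 0.0465] tcp to card along 0.02938058635475017 lat -0.001961686278301001 loom [388.49812734 282.23127341] [254.0675  258.13375] F [-0.56 -0.49 -0.76]
```

The side camera shows the loom weight unmoved at (388,282); its drift in the scene view was occlusion. About 3 mm remain, so one slow nudge and then withdraw.

>>> {"fn": "jog_arm", "kwargs": {
  "moves": [0.003, 0, 0, 0, 0, 0, -0.1, 0.006, 0, 0, 0, 0, 0, -0.1, 0.009, 0, 0, 0, 0, 0, -0.1, 0.011, 0, 0, 0, 0, 0, -0.1, 0.011, 0, 0, 0, 0, 0, -0.08, 0.007, 0, 0, 0, 0, 0, -0.06, -0.01, 0, 0, 0, 0, 0, -0.04, -0.04, 0, 0, 0, 0, 0, -0.04]
}}

```text
time: 15.95
position: [0.5738, 0.0304, 0.0463]
tool_rot: [-2.702, -1.603, 0.001]
ft_force: [0.6, 0.7, -0.1]
grip_width: 0.481
grip_force: 0.0
```

>>> {"fn": "jog_arm", "kwargs": {
  "moves": [-0.05, 0, 0, 0, 0, 0, -0.04, -0.1, 0, 0, 0, 0, 0, -0.04, -0.13, 0, -0.05, 0, 0, 0, -0.04, -0.15, 0, -0.15, 0, 0, 0, -0.04, -0.15, 0, -0.3, 0, 0, 0, -0.04, -0.15, 0, -0.45, 0, 0, 0, -0.04, -0.15, 0, -0.53, 0, 0, 0, -0.04, -0.15, 0, -0.53, 0, 0, 0, -0.04]
}}

```text
time: 16.95
position: [0.5541, -0.0091, 0.209]
tool_rot: [2.7, 1.6, 0.009]
ft_force: [0.2, 0.4, -0.6]
grip_width: 0.483
grip_force: 0.0
```

```bash
cat > look3.py <<'E'
from h import *
g=np.array([.5924,.0678,.057]);u=np.array([.479,.878,0]); v=np.array([.878,-.479,0]);r=[];L=[.6066,-.0987,.044]
ims=[]
for n in ('scene','side','wrist'):
    s,im=grab(n); m=terr(im); c,st,_=blob(m,*proj(im,g,s)); r.append(ray(im,*c,s)); P=onz(im,*c,.056,s); ims.append(im['pixels'])
    print(n,c.round(1),st,'togo',((g-P)@u).round(4),((g-P)@v).round(4),'loom',blob(m,*proj(im,L,s))[0].round(1))
P=tri(r[0],r[1]); print(P.round(4),'togo',(g-P)@u,(g-P)@v, s['time'])
cv2.imwrite('pics/f.png',cv2.resize(np.hstack([ims[1][100:400,150:550],ims[2][0:300,120:520]])[:,:,::-1],(800,300)))
E
python3 look3.py
```

```text
scene [335.2 300.1] [ 317  270   36   62 1745] togo 0.002 -0.0007 loom [255.6 257.1]
side [363.6 205. ] [ 348  180   32   52 1243] togo 0.0004 -0.0011 loom [388.6 282.4]
wrist [314.4 112. ] [ 283   53   64  119 5605] togo -0.002 -0.0016 loom [410.7 260. ]
[0.5928 0.0662 0.0568] togo 0.0012129533492766036 -0.00112476302302862 17.05
```

View pics/f.png

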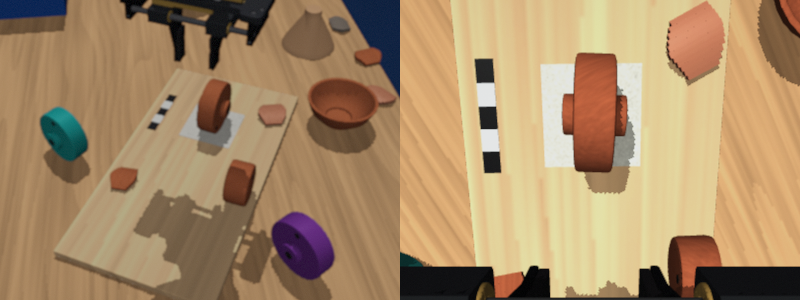

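The wheel stands upright at (595,112) in the wrist half, within about 2 mm of the card's middle. The loom weight is where it was in both fixed views, and the robot is clear of everything.

```bash
python3 -c "
from bench import ctrl
print(ctrl.close_job())"
```

```text
the job is handed in; nothing more can be done
None
```

The wheel was rolled on its rim, with two small in-place steering pivots on the way, and stands upright within about 2 mm of the card's middle; the loom weight is where it was, and the job was handed in at about 17 s of the 42 s allowed.

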